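Empty the tilting desk pot into the sorting tray

TASK

Slide the tray under the tilting pot, squarely up against the front of its stand's foot, so that it will catch what falls out, tip the pot over until both erasers and both hand stamps have dropped into the tray, then swing the pot fully upright again. The tray must end flat on the desk with all four pieces in it; leave the glue bottle, the stapler and the mug where they are.

Things in the scene. Friction and masses are not known exactly. Their poses are not given: they have to be found in the camera images.
- stand: Grey steel stand fixed to the desk, carrying the pot. Origin: on the desk, straight below the pivot, which runs along its x, 130 above the desk. The pot tips towards its -y side (the front). Two posts at x = +-59, 10 wide, from y = +26 to +52, 142 high, with arms 24 high reaching forward to y = -14 at pivot height. Base plate 8 thick, y = +26 to +110, x +-64: the desk under the pot is free.
- pot (a joint): Tilt of the pot, rad: 0 fully upright (stop), growing as the mouth swings to the stand's -y; 1.57 level; 2.4 mouth steeply down (stop); the pieces slide out at about 1.6 to 2.1. Stiff (0.1 N m friction): stays where left. Smooth round steel cup 90 high, 86 across the rim, 78 across the foot, wall 4, pivoted half-way up between the posts; upright, floor 90 and rim 175 above the desk. Tipped, its rim comes no lower than 65.
- rim_bar (a point): Middle of the rim bar: dark round bar, 8 thick, 50 long, parallel to the pivot, on two legs above the rim at the pot's back. Turns with the pot: upright it is 45 behind (stand +y) and 80 above the pivot. A finger can push it either way.
- tail_bar (a point): Middle of the tail bar: a second such bar, 8 thick, 50 long, parallel to the pivot, on two legs behind the pot's foot. Turns with the pot: upright it is 72 behind (stand +y) and 30 below the pivot; with the pot tipped about 2.1 rad it stands 78 above the pivot, and pushing it back (stand +y) starts the pot on its way up.
- tray_mid (a point): Centre, half-way up (22.5 above the underside), of the loose blue plastic tray: open box 150 (its x) by 200 (its y) by 45 high, walls and floor 4 thick, about 0.3 kg, z up. Starts apart from the stand on its front (-y) side, too far to catch the pieces. Slid under the pot with a 150 end squarely against the front of the base and posts, it catches all that falls.
- eraser1_center (a point): Centre of a white eraser in a card sleeve, 13 x 22 x 36, z along its length; it starts standing in the pot.
- eraser2_center (a point): Centre of the second, identical eraser.
- stamp1_center (a point): Centre of a small wooden hand stamp with a black rubber foot, 21 in diameter, 40 long (z along its length); it starts standing in the pot.
- stamp2_center (a point): Centre of the second, identical stamp.
- glue_center (a point): Centre of the glue bottle with a red cap, 44 in diameter, 110 high, standing; bystander.
- stapler_center (a point): Centre of the black and steel stapler, 36 x 130 x 53 high, lying along its y; bystander.
- mug_center (a point): Centre of the white mug, 76 in diameter, 85 high, handle at its +y; bystander.
Things that resemble listed ones, but are neither listed nor needed, are in the scene too. There is more than one size of the stand; the job needs the larger.

How it is judged:
By the outcome, as a careful person would: the job done as asked, in the order asked, and still so for the second after the job is handed in, with the robot touching nothing.
It also fails if it takes over 72 s, if anything falls off the work surface, if the arm or the gripper's body presses on something with over 40 N, if the wrist force passes 120 N, or if a joint passes its speed limit or range.

ROBOT

A 6-joint arm with a two-finger parallel gripper is mounted at the origin on the work surface. World frame = base frame: x ahead of the robot, y to its left, z up, the work surface at z = 0. Lengths are in m, angles in rad, forces in N, time in s.
With the tool pointing down it reaches from about 0.425 to 1.125 m from the base axis. Payload 14.9 kg.
Tool frame: the origin (TCP) lies between the finger pads; the fingertips stand manip.finger_overhang ahead of it and the grasp point (between the pads) lies 11 mm behind it (manip.finger_overhang is the distance from the TCP to the fingertips, in m); z points along the fingers, y is the line along which they close (so a half turn about z gives the same grasp; the last joint's range is limited). The gripper opens to 91 mm and grips with 3 to 60 N. Pads are 32 mm wide; open, the fingers measure 118 mm over their backs; the gripper's body (76 mm by 178 mm) begins 60 mm behind the grasp point.
Start: joints at [1.196, 0.379, 1.734, -0, 1.028, -0.033], TCP at [0.235, 0.66, 0.222] pointing down, gripper open.
Joint ranges: [-2.77, 2.77], [-0.74, 2.19], [0, 2.66], [-1.06, 4.2], [0.31, 2.87], [-3.08, 3.08]. Speed limits (rad/s): [1.89, 1.89, 2.39, 3.14, 3.14, 3.14].

INTERFACE

Orientations are given as a unit quaternion [w, x, y, z].
In Python, from station import manip gives the robot as it stands.
- The arm moves only by the shell command python3 -m crank 'ROWS' [FORCE]. ROWS is JSON, a list of rows, each an object with "delta_pos": the shift along the tool's x, y, z as a fraction of full scale, a list of three; "roll": the turn about the tool's z as a fraction of full scale; "gripper": the gripper's target within -1 to 1 (fully open at 1, half-way at 0, shut at -1). A call has 1 to 20 rows; each row shifts and turns the commanded pose from where the row before left it, along the tool's axes as they then stand; what a row does not reach is not made up. Full scale, the value 1, is 0.1 m for a shift and 90 degrees for a turn. A row lasts 1/8 s, in which the tool goes at most 62.5 mm and 10.7 degrees, less where a joint would pass 70% of its speed; a pose out of reach is approached as far as the arm can. A call with a number of a shift or a turn outside -1 to 1 is refused whole. A call with a gripper value outside its range is refused whole. The fingers move at their own pace and stop on an object; FORCE is the grip in N (left out, the last holds). Time passes only in rows, so rows that do not move let the fingers close. It gives the time, the measured TCP pose, the force, the opening and the grip force at its end, in the units of the state.
- manip.observe(): the state, without advancing time (a new reading comes with each control period).
- manip.read_camera(name): name is "scene" or "top"; returns a dict with "image" (400x640x3 uint8, red, green, blue), "fov_y" (degrees; the focal length in pixels is half the picture's height over the tangent of half this angle, whatever the lens; pixels are square), "cx", "cy" (the principal point, pixels), "k1" (the pictures are not rectified: a ray, as slopes to the right and down, at radius r is drawn at 1 + k1 r^2 times it, then the intrinsics apply), "rvec" (rotation vector, rad) and "tvec" (3), from world to camera coordinates, as OpenCV has them. Camera axes: x right, y down, z forward; pixel columns grow to the right and rows downward; lengths in m; the calibration is good to about 2 mm. A picture is of the moment at which its call begins. There is no depth.
- manip.sign_off(): hands the job in; it is judged then, once.
Trained networks look in the newest picture that a camera, given by its name, has taken for a name from the list of things; names that differ only in an ending like _2 or _b are one class to them, and where a whole thing is asked for, a point or a joint stands for the part that bears it (a point fixed in the world has none). Each returns a list of dicts, best first, with "conf" (0 to 1); they miss things now and then, are a little off and sometimes report something else, mostly with a low value. They report only what shows in the picture. A call takes as long as a camera call. They do not tell look-alikes from the thing itself.
- manip.find_in(camera, thing): "location" ([x, y, z] in m, in the coordinates of the camera as it stood for that picture, good to about 4 mm: the middle of the surface that is visible of it).
The state is a dict: "clock": time; "joints": joint angles; "joint_vel": joint speeds; "joint_efforts": joint torques, N m; "ee_pos": TCP position; "ee_rot": TCP orientation; "force": force on the tool from outside, world axes, zero at the start; "ft_torque": the same for the moment, N m; "gripper_width": finger opening in m; "gripper_force": force on a finger pad.
Only numpy, scipy, OpenCV 4.12 (cv2) and the standard library are available. Lean on these libraries where they do the work, as an engineer would, in place of code of your own. Each camera call takes 0.05 s, during which the arm holds its last target. There are 200 camera calls.

## Working session

There is one attempt and no reset: what is moved stays moved. The work goes in short steps, Python scripts to look and compute and a shell command to move; the robot and the scene stay as the last step left them, time stands still between calls to the robot, and variables do not carry over. Pictures are saved under pics/ and viewed, at most 10 in all, crops included, and the job is handed in when it is done.

```bash
mkdir -p pics; ls; cat > h.py <<'E'
import numpy as np, cv2
from station import manip
def cam(n):
    c=manip.read_camera(n); R=cv2.Rodrigues(np.array(c["rvec"],float))[0]; c["R"]=R; c["t"]=np.array(c["tvec"],float).ravel()
    c["f"]=200/np.tan(np.radians(c["fov_y"])/2); return c
def save(c,name): cv2.imwrite("pics/"+name,c["image"][...,::-1])
def proj(c,P):
    q=c["R"]@np.array(P,float)+c["t"]; s=q[:2]/q[2]; s=s*(1+c["k1"]*(s@s)); return c["f"]*s+[c["cx"],c["cy"]]
def ray(c,u,v,z):
    d=(np.array([u,v],float)-[c["cx"],c["cy"]])/c["f"]; s=d.copy()
    for _ in range(20): s=d/(1+c["k1"]*(s@s))
    w=c["R"].T@np.array([*s,1]); o=-c["R"].T@c["t"]; return o+w*(z-o[2])/w[2]
def find(c,n,thing):
    return [(round(d["conf"],2),np.round(c["R"].T@(np.array(d["location"])-c["t"]),3).tolist(),np.round(proj(c,c["R"].T@(np.array(d["location"])-c["t"]))).tolist()) for d in manip.find_in(n,thing)]
E
python3 - <<'E'
from h import *
print(manip.finger_overhang, manip.observe())
for n in("scene","top"):
    c=cam(n); save(c,n+"0.png"); print(n,"origin",(-c["R"].T@c["t"]).round(3))
    for t in "stand pot rim_bar tail_bar tray_mid glue_center stapler_center mug_center".split(): print(t,find(c,n,t))
E
```

```text
pics
0.008 {'clock': 0.0, 'joints': array([ 1.19569935e+00,  3.79407323e-01,  1.73478693e+00, -6.43844003e-06,
        1.02847326e+00, -3.33103576e-02]), 'joint_vel': array([ 0.00057477,  0.00156121,  0.00073681,  0.00020653,  0.00068157,
       -0.00107586]), 'joint_efforts': array([-1.05141720e-03, -7.63706374e+01, -4.34376025e+01,  6.50105230e-02,
        4.23124654e-02, -1.04657693e-04]), 'ee_pos': array([0.23449172, 0.65914604, 0.22128607]), 'ee_rot': array([-1.06284170e-04,  1.70061051e-01,  9.85433382e-01, -5.26819062e-04]), 'force': array([ 0.20326527, -0.31599974, -0.35723472]), 'ft_torque': array([-0.0152079 , -0.07040579, -0.01116769]), 'gripper_force': 0.0, 'gripper_width': 0.09113340625157328}
scene origin [0.861 0.584 1.134]
stand [(0.79, [0.565, 0.207, 0.099], [355.0, 286.0]), (0.57, [0.367, 0.26, 0.067], [434.0, 275.0])]
pot [(0.96, [0.558, 0.18, 0.138], [353.0, 268.0]), (0.76, [0.358, 0.228, 0.097], [432.0, 257.0])]
rim_bar [(0.7, [0.359, 0.23, 0.1], [432.0, 258.0]), (0.68, [0.559, 0.18, 0.139], [353.0, 268.0])]
tail_bar [(0.95, [0.565, 0.18, 0.137], [351.0, 269.0]),
[... 449 characters left out ...]
[225.0, 266.0])]
pot [(0.89, [0.562, 0.184, 0.137], [245.0, 192.0]), (0.7, [0.357, 0.233, 0.089], [227.0, 269.0])]
rim_bar [(0.95, [0.564, 0.186, 0.135], [244.0, 191.0]), (0.88, [0.359, 0.237, 0.087], [226.0, 269.0])]
tail_bar [(0.73, [0.356, 0.238, 0.089], [225.0, 270.0]), (0.72, [0.561, 0.185, 0.134], [244.0, 192.0])]
tray_mid [(0.69, [0.498, -0.153, 0.001], [369.0, 220.0]), (0.29, [0.56, 0.183, 0.134], [245.0, 193.0])]
glue_center [(0.72, [0.529, -0.432, 0.074], [475.0, 210.0]), (0.27, [0.56, 0.188, 0.136], [243.0, 193.0])]
stapler_center [(0.88, [0.507, 0.436, 0.052], [161.0, 213.0])]
mug_center [(0.59, [0.72, 0.194, 0.034], [250.0, 141.0]), (0.17, [0.561, 0.185, 0.133], [245.0, 192.0])]
```

View pics/scene0.png

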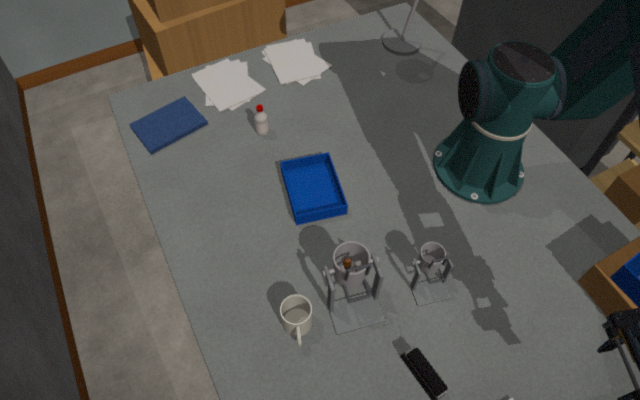

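View pics/top0.png

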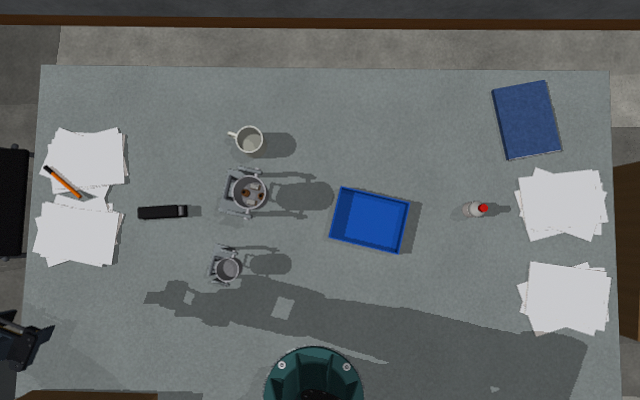

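```bash
python3 - <<'E'
from h import *
a=cv2.imread("pics/top0.png")[150:290,205:425]
cv2.imwrite("pics/crop1.png",cv2.resize(a,(792,504),interpolation=cv2.INTER_CUBIC))
E
```

```text
(no output)
```

View pics/crop1.png

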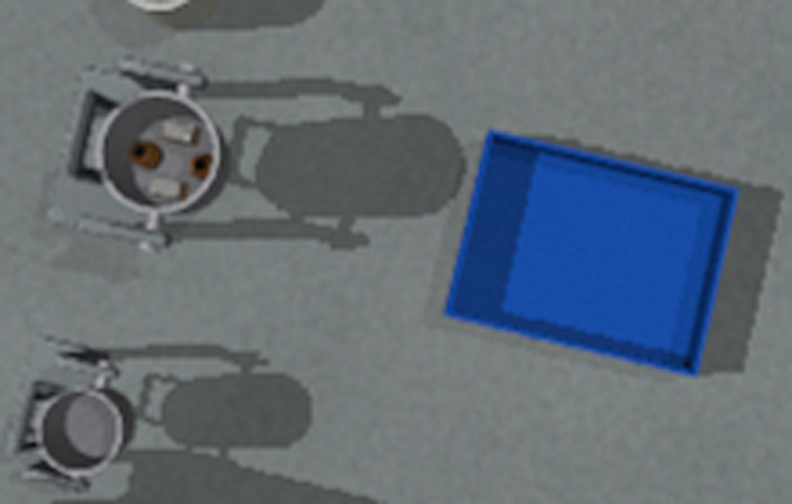

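```bash
cat >> h.py <<'E'
def P(x,y,th,p):
    c,s=np.cos(th),np.sin(th); p=np.array(p,float); return np.array([x+c*p[0]-s*p[1],y+s*p[0]+c*p[1],p[2]])
def box(c,im,x,y,th,x0,x1,y0,y1,z0,z1,col,off,k):
    for z in(z0,z1):
        q=[((proj(c,P(x,y,th,p))-off+.5)*k-.5) for p in((x0,y0,z),(x1,y0,z),(x1,y1,z),(x0,y1,z))]
        cv2.polylines(im,[np.int32(np.round(np.array(q)))],True,col,1)
E
python3 - <<'E'
from h import *
from scipy.optimize import least_squares
c=cam("top")
f=lambda u,v:((u+.5)/3.6-.5+205,(v+.5)/3.6-.5+150)
tr=[ray(c,*f(*p),.045)for p in((490,130),(738,188),(697,376),(446,315))]; print("tray",np.round(tr,3)[:,:2].tolist())
T=np.array(tr)[:,:2]; m=T.mean(0); mod=np.array([(.075,.1),(.075,-.1),(-.075,-.1),(-.075,.1)])
r=least_squares(lambda q:np.concatenate([P(q[0],q[1],q[2],(*a,0))[:2]-b for a,b in zip(mod,T)]),[*m,0]);t=r.x;print("tray",t.round(4),np.round(r.fun,3))
A=ray(c,*f(153,220),.138);B=ray(c,*f(183,88),.138);print("pins",A.round(3),B.round(3),np.arctan2(*(B-A)[[1,0]]))
print("rimc",ray(c,*f(161,152),.175).round(3))
tips=[ray(c,*f(u,v),.142).round(3) for u,v in((205,75),(165,240))];d=tips[0]-tips[1];print("tips",tips,np.arctan2(d[1],d[0]))
x,y=ray(c,*f(161,152),.175)[:2];th=np.arctan2(d[1],d[0])
outs=[]
for n,off,k in(("top",(205,150),3.2),("scene",(270,140),3.2)):
    c=cam(n);im=c["image"][off[1]:off[1]+115+ (65 if n=="scene" else 0)*1+0,off[0]:off[0]+(220 if n=="top" else 120),::-1].copy()
    im=cv2.resize(im,None,fx=k,fy=k,interpolation=cv2.INTER_CUBIC); off=np.array(off)
    for s in(-59,59):
        box(c,im,x,y,th,(s-5)/1e3,(s+5)/1e3,.026,.052,.008,.142,(0,255,0),off,k)
        box(c,im,x,y,th,(s-5)/1e3,(s+5)/1e3,-.014,.052,.118,.142,(0,0,255),off,k)
    box(c,im,x,y,th,-.064,.064,.026,.11,0,.008,(0,255,255),off,k)
    box(c,im,t[0],t[1],t[2],-.075,.075,-.1,.1,0,.045,(255,255,255),off,k)
    cv2.imwrite(f"pics/ov_{n}.png",im)
a,b=[cv2.imread(f"pics/ov_{n}.png") for n in("top","scene")]; print(a.shape,b.shape)
W=np.zeros((600,800,3),np.uint8); a=cv2.resize(a,None,fx=.56,fy=.56);b=b[:600]
W[:a.shape[0],:a.shape[1]]=a; W[:b.shape[0],410:410+min(384,b.shape[1])]=b; cv2.imwrite("pics/ov.png",W)
E
```

```text
tray [[0.592, -0.069], [0.551, -0.262], [0.405, -0.231], [0.448, -0.037]]
tray [ 0.4988 -0.1494 -0.2145] [ 0.001  0.001  0.    -0.001 -0.001 -0.001 -0.001  0.001]
pins [0.513 0.176 0.138] [0.608 0.157 0.138] -0.19125745552034035
rimc [0.558 0.165 0.175]
tips [array([0.617, 0.141, 0.142]), array([0.498, 0.166, 0.142])] -0.20707267711703176
(368, 704, 3) (576, 384, 3)
```

View pics/ov.png

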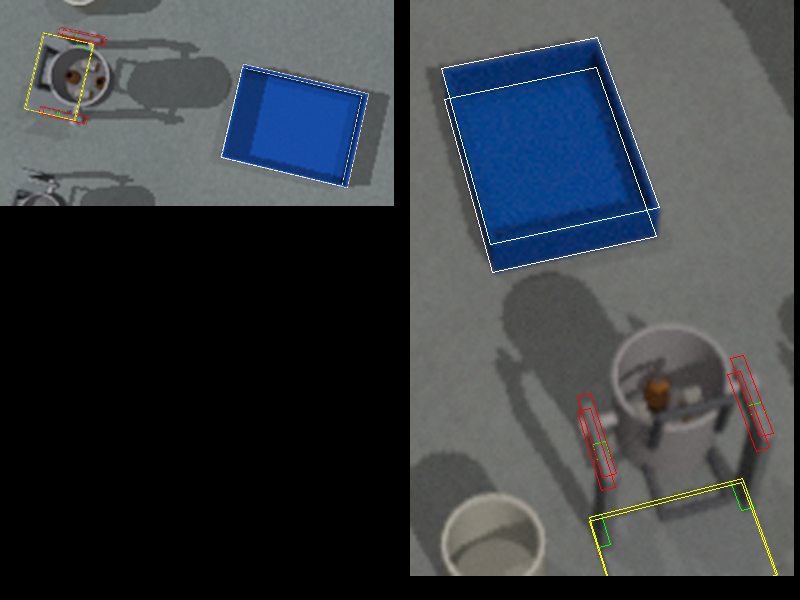

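The job's stand is the larger one at top-image pixel (245,192): it is taller and its cup holds the pieces. The one at (227,268) is smaller and empty. In the overlay, the model boxes sit on the stand and on the tray.

Stand: about (0.559, 0.166), yaw -0.205. Tray: about (0.499, -0.149), yaw -0.21. So the tray needs to slide about 0.247 m along stand +y.

```bash
cat >> h.py <<'E'
SX,SY,ST=0.559,0.166,-0.205
def todo(x,y,z,yang=None):
    "tool-axis shift (units of 0.1 m) to TCP x,y,z; roll (units 90deg) to bring tool y to world angle yang(deg)"
    o=manip.observe(); w,i,j,k=o["ee_rot"]
    from scipy.spatial.transform import Rotation as Ro
    R=Ro.from_quat([i,j,k,w]).as_matrix(); a=np.degrees(np.arctan2(R[1,1],R[0,1]))
    print("t",round(o["clock"],2),"pos",o["ee_pos"].round(4),"yang",round(a,2),"F",o["force"].round(1),"w",round(o["gripper_width"],4))
    print("delta",(R.T@(np.array([x,y,z])-o["ee_pos"])*10).round(3), "roll",None if yang is None else round(-(((yang-a+90)%180)-90)/90,4))
def S(y,z,x=0): return P(SX,SY,ST,(x,y,z))
E
python3 -m crank '[{"delta_pos":[0,0,-0.5],"roll":-0.04,"gripper":1},{"delta_pos":[0,0,-0.5],"roll":-0.041,"gripper":1},{"delta_pos":[0,0,-0.5],"roll":0,"gripper":1},{"delta_pos":[-0.4,-0.38,0],"roll":0,"gripper":1},{"delta_pos":[-0.4,-0.38,0],"roll":0,"gripper":1},{"delta_pos":[-0.4,-0.38,0],"roll":0,"gripper":1},{"delta_pos":[-0.4,-0.38,0],"roll":0,"gripper":1},{"delta_pos":[-0.4,-0.38,0],"roll":0,"gripper":1},{"delta_pos":[-0.4,-0.38,0],"roll":0,"gripper":1},{"delta_pos":[-0.4,-0.38,0],"roll":0,"gripper":1},{"delta_pos":[-0.4,-0.38,0],"roll":0,"gripper":1},{"delta_pos":[-0.4,-0.38,0],"roll":0,"gripper":1},{"delta_pos":[-0.4,-0.38,0],"roll":0,"gripper":1}]' 20
python3 -c "
from h import *
todo(0.478,-0.245,0.15,77.8)"
```

```text
clock: 2.68
ee_pos: [0.5453, 0.2014, 0.3722]
ee_rot: [0.0, 0.107, 0.994, 0.0]
force: [0.3, 0.4, -0.3]
gripper_width: 0.0911
gripper_force: 0.0
t 2.67 pos [0.5453 0.2014 0.3722] yang 77.7 F [ 0.3  0.4 -0.3] w 0.0911
delta [-0.292 -4.506  2.221] roll -0.0011
```

```bash
python3 -m crank '[{"delta_pos":[-0.03,-0.45,0],"roll":0,"gripper":1},{"delta_pos":[-0.03,-0.45,0],"roll":0,"gripper":1},{"delta_pos":[-0.03,-0.45,0],"roll":0,"gripper":1},{"delta_pos":[-0.03,-0.45,0],"roll":0,"gripper":1},{"delta_pos":[-0.03,-0.45,0],"roll":0,"gripper":1},{"delta_pos":[-0.03,-0.45,0.4],"roll":0,"gripper":1},{"delta_pos":[-0.03,-0.45,0.4],"roll":0,"gripper":1},{"delta_pos":[-0.03,-0.45,0.4],"roll":0,"gripper":1},{"delta_pos":[-0.03,-0.45,0.5],"roll":0,"gripper":1},{"delta_pos":[-0.02,-0.45,0.5],"roll":0,"gripper":1},{"delta_pos":[0,0,0],"roll":0,"gripper":1}]'
python3 -c "
from h import *
c=cam('top');im=c['image'];m=((im[...,2]>90)&(im[...,0]<60)); 
save(c,'top1.png')
todo(0.478,-0.245,0.019,77.7)"
```

```text
clock: 4.05
ee_pos: [0.476, -0.2374, 0.156]
ee_rot: [-0.002, 0.108, 0.994, 0.001]
force: [-0.4, 0.7, 0.4]
gripper_width: 0.0913
gripper_force: 0.0
t 4.1 pos [ 0.4772 -0.2368  0.158 ] yang 77.59 F [1.  0.2 0.5] w 0.0911
delta [-0.029 -0.079  1.39 ] roll -0.0013
```

View pics/top1.png

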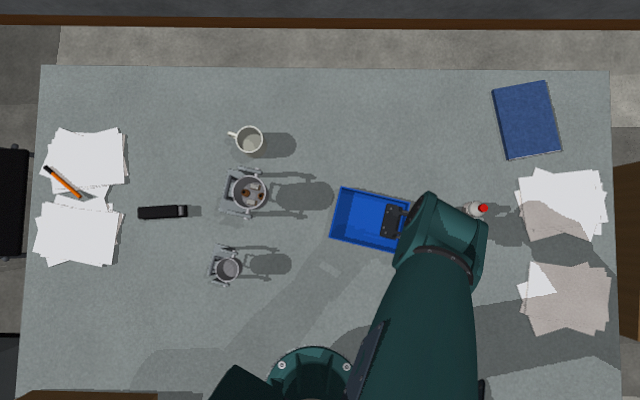

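The gripper is over the tray's front wall, around pixel (400,222), and the glue bottle at (480,210) is clear. I'll lower it and grip the wall.

```bash
python3 -m crank '[{"delta_pos":[-0.03,-0.08,0.4],"roll":0,"gripper":1},{"delta_pos":[0,0,0.4],"roll":0,"gripper":1},{"delta_pos":[0,0,0.4],"roll":0,"gripper":1},{"delta_pos":[0,0,0.19],"roll":0,"gripper":1},{"delta_pos":[0,0,0],"roll":0,"gripper":-1},{"delta_pos":[0,0,0],"roll":0,"gripper":-1},{"delta_pos":[0,0,0],"roll":0,"gripper":-1},{"delta_pos":[0,0,0],"roll":0,"gripper":-1},{"delta_pos":[0,0,0],"roll":0,"gripper":-1},{"delta_pos":[0,0,0],"roll":0,"gripper":-1}]' 25
python3 -c "
from h import *
t=S(-.074-.098,.019); print(t); todo(*t,90+np.degrees(ST))"
```

```text
clock: 5.35
ee_pos: [0.4793, -0.2449, 0.0202]
ee_rot: [0.0, 0.107, 0.994, -0.0]
force: [0.4, -0.3, -0.4]
gripper_width: 0.034
gripper_force: 0.0
[ 0.52398645 -0.00239849  0.019     ]
t 5.35 pos [ 0.4793 -0.2449  0.0202] yang 77.7 F [ 0.4 -0.3 -0.4] w 0.034
delta [0.08  2.464 0.012] roll -0.0061
```

Still closing; wait a few more rows.

```bash
python3 -m crank '[{"delta_pos":[0,0,0],"roll":0,"gripper":-1},{"delta_pos":[0,0,0],"roll":0,"gripper":-1},{"delta_pos":[0,0,0],"roll":0,"gripper":-1},{"delta_pos":[0,0,0],"roll":0,"gripper":-1},{"delta_pos":[0,0,0],"roll":0,"gripper":-1},{"delta_pos":[0,0,0],"roll":0,"gripper":-1}]' 25
```

```text
clock: 6.1
ee_pos: [0.4793, -0.2449, 0.02]
ee_rot: [-0.0, 0.107, 0.994, -0.0]
force: [2.1, 0.6, -1.8]
gripper_width: 0.0038
gripper_force: 25.0
```

```bash
python3 -m crank '[{"delta_pos":[0.01,0.15,0],"roll":-0.006,"gripper":-1},{"delta_pos":[0.01,0.25,0],"roll":0,"gripper":-1},{"delta_pos":[0.01,0.25,0],"roll":0,"gripper":-1},{"delta_pos":[0.01,0.25,0],"roll":0,"gripper":-1},{"delta_pos":[0.01,0.25,0],"roll":0,"gripper":-1},{"delta_pos":[0.01,0.25,0],"roll":0,"gripper":-1},{"delta_pos":[0.01,0.25,0],"roll":0,"gripper":-1},{"delta_pos":[0.01,0.25,0],"roll":0,"gripper":-1},{"delta_pos":[0,0.25,0],"roll":0,"gripper":-1},{"delta_pos":[0,0.15,0],"roll":0,"gripper":-1},{"delta_pos":[0,0,0],"roll":0,"gripper":-1},{"delta_pos":[0,0,0],"roll":0,"gripper":-1}]'
python3 -c "
from h import *
c=cam('top');o=[205,130]
im=cv2.resize(c['image'][130:250,205:365,::-1].copy(),None,fx=5,fy=5,interpolation=cv2.INTER_CUBIC)
for s in(-59,59): box(c,im,SX,SY,ST,(s-5)/1e3,(s+5)/1e3,-.014,.052,.118,.142,(0,0,255),np.array(o),5)
cv2.imwrite('pics/t2.png',im)
t=S(-.074-.098,.019); todo(*t,90+np.degrees(ST))"
```

```text
clock: 7.6
ee_pos: [0.5183, -0.0183, 0.0201]
ee_rot: [-0.0, 0.102, 0.995, 0.0]
force: [-0.5, 0.3, -1.9]
gripper_width: 0.0038
gripper_force: 25.0
t 7.65 pos [ 0.5183 -0.0185  0.0201] yang 78.23 F [-0.1  1.1 -1.4] w 0.0036
delta [-0.023  0.17   0.01 ] roll -0.0003
```

View pics/t2.png

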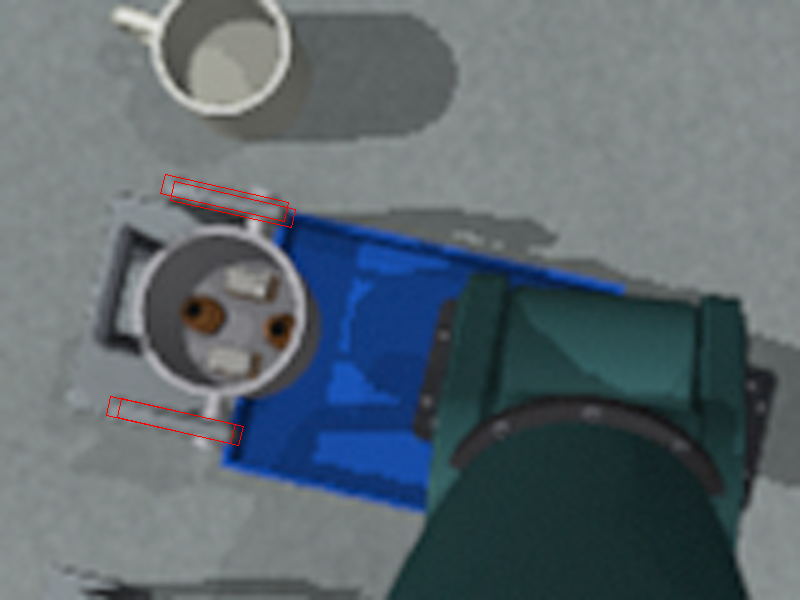

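The pot and its four pieces are undisturbed, and the tray end runs from (290,215) to (225,465), just short of the posts. I'll advance gently until it touches.

```bash
python3 -m crank '[{"delta_pos":[0,0.04,0],"roll":0,"gripper":-1},{"delta_pos":[0,0.04,0],"roll":0,"gripper":-1},{"delta_pos":[0,0.03,0],"roll":0,"gripper":-1},{"delta_pos":[0,0.02,0],"roll":0,"gripper":-1},{"delta_pos":[0,0.01,0],"roll":0,"gripper":-1},{"delta_pos":[0,0.01,0],"roll":0,"gripper":-1}]'
python3 -m crank '[{"delta_pos":[0,0.02,0],"roll":0,"gripper":-1},{"delta_pos":[0,0,0],"roll":0,"gripper":-1}]'
python3 -m crank '[{"delta_pos":[0,0.02,0],"roll":0,"gripper":-1},{"delta_pos":[0,0,0],"roll":0,"gripper":-1}]'
python3 -c "
from h import *
t=S(-.074-.098,.019); todo(*t,90+np.degrees(ST)); print(manip.observe()['ft_torque'])"
```

```text
clock: 8.4
ee_pos: [0.5215, -0.0034, 0.0201]
ee_rot: [-0.0, 0.102, 0.995, -0.0]
force: [-0.8, -1.5, -2.0]
gripper_width: 0.0038
gripper_force: 25.0
clock: 8.65
ee_pos: [0.522, -0.0013, 0.0201]
ee_rot: [0.0, 0.102, 0.995, 0.0]
force: [0.1, 1.2, -2.3]
gripper_width: 0.0033
gripper_force: 25.0
clock: 8.9
ee_pos: [0.5224, 0.0006, 0.0201]
ee_rot: [0.0, 0.102, 0.995, 0.0]
force: [-1.0, 0.7, -1.6]
gripper_width: 0.0039
gripper_force: 25.0
t 8.9 pos [0.5224 0.0006 0.0201] yang 78.25 F [-1.   0.7 -1.6] w 0.0039
delta [-0.022 -0.027  0.011] roll -0.0001
[0.07704817 0.01750722 0.04490572]
```

No contact yet; continue in small steps.

```bash
for i in 1 2; do :; done
python3 -m crank '[{"delta_pos":[0,0.02,0],"roll":0,"gripper":-1},{"delta_pos":[0,0,0],"roll":0,"gripper":-1}]' | sed -n 2,4p
python3 -m crank '[{"delta_pos":[0,0.02,0],"roll":0,"gripper":-1},{"delta_pos":[0,0,0],"roll":0,"gripper":-1}]'| sed -n 2,4p
python3 -m crank '[{"delta_pos":[0,0.02,0],"roll":0,"gripper":-1},{"delta_pos":[0,0,0],"roll":0,"gripper":-1}]'| sed -n 2,4p
python3 -c "
from h import *
o=manip.observe();print(o['ft_torque'])
c=cam('scene');cv2.imwrite('pics/s3.png',cv2.resize(c['image'][200:350,270:470,::-1],None,fx=4,fy=4,interpolation=cv2.INTER_CUBIC))"
```

```text
ee_pos: [0.5233, 0.0009, 0.0203]
ee_rot: [0.001, 0.102, 0.995, -0.001]
force: [0.2, -25.8, -0.0]
ee_pos: [0.5242, 0.0014, 0.0205]
ee_rot: [0.001, 0.101, 0.995, -0.002]
force: [1.2, -51.7, -1.7]
ee_pos: [0.5245, 0.0032, 0.0205]
ee_rot: [0.001, 0.101, 0.995, -0.002]
force: [1.3, -51.7, -0.3]
[-8.72335076 -0.01862758  0.42835555]
```

View pics/s3.png

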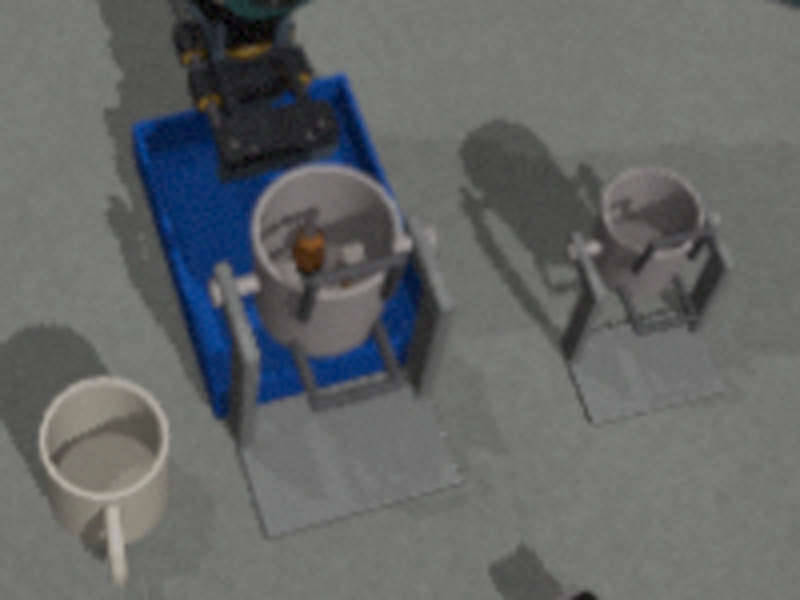

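The tray end is up against both posts: the force rose to about 50 N and the grip slid. The pot is still upright with its pieces in. Next I'll release, lift, roll 90° and close the fingers.

```bash
python3 -m crank '[{"delta_pos":[0,0,0],"roll":0,"gripper":0},{"delta_pos":[0,0,0],"roll":0,"gripper":0},{"delta_pos":[0,0,0],"roll":0,"gripper":0},{"delta_pos":[0,0,0],"roll":0,"gripper":0},{"delta_pos":[0,0,-0.3],"roll":0,"gripper":0},{"delta_pos":[0,0,-0.4],"roll":0,"gripper":0},{"delta_pos":[0,0,-0.5],"roll":0,"gripper":-1},{"delta_pos":[0,0,-0.5],"roll":0.11,"gripper":-1},{"delta_pos":[0,0,-0.5],"roll":0.11,"gripper":-1},{"delta_pos":[0,0,-0.5],"roll":0.11,"gripper":-1},{"delta_pos":[0,0,-0.5],"roll":0.11,"gripper":-1},{"delta_pos":[0,0,0],"roll":0.11,"gripper":-1},{"delta_pos":[0,0,0],"roll":0.11,"gripper":-1}]'
python3 - <<'E'
from h import *
import h
h.SY=.169
print(manip.observe()["joints"].round(2))
c=cam("top"); cv2.imwrite("pics/t4.png",c["image"][...,::-1])
todo(*S(.08,.34),np.degrees(ST))
# tray edges: outer blue boundary fit of the +x long side (visible)
im=c["image"].astype(int); m=(im[...,2]>im[...,0]+45)
for v in range(170,235,5):
    u=np.where(m[v,230:345])[0]
    if len(u): print(v,u.min()+230,u.max()+230,end="; ")
E
```

```text
clock: 11.32
ee_pos: [0.5236, 0.0066, 0.3407]
ee_rot: [0.0, 0.584, 0.812, 0.0]
force: [0.3, -0.2, 0.1]
gripper_width: 0.0005
gripper_force: 0.0
[-0.03 -0.04  2.    0.    1.18 -0.36]
t 11.38 pos [0.5235 0.0066 0.3404] yang 18.04 F [-0.4  0.   0.8] w 0.0005
delta [2.129 1.238 0.004] roll 0.3309
175 253 253; 210 245 255; 215 252 255; 220 242 292; 225 276 294; 230 280 296;
```

```bash
sed -i 's/SX,SY,ST=0.559,0.166,-0.205/SX,SY,ST=0.5595,0.169,-0.205/' h.py
python3 -m crank '[{"delta_pos":[0,0,0],"roll":0.11,"gripper":-1},{"delta_pos":[0,0,0],"roll":0.11,"gripper":-1},{"delta_pos":[0,0,0],"roll":0.11,"gripper":-1},{"delta_pos":[0.4,0,0],"roll":0,"gripper":-1},{"delta_pos":[0.5,0,0],"roll":0,"gripper":-1},{"delta_pos":[0.5,0,0],"roll":0,"gripper":-1},{"delta_pos":[0.5,0,0],"roll":0,"gripper":-1},{"delta_pos":[0.5,0,0],"roll":0,"gripper":-1},{"delta_pos":[0,0,0],"roll":0,"gripper":-1}]' | head -2
python3 - <<'E'
from h import *
todo(*S(.08,.208),np.degrees(ST))
E
```

```text
clock: 12.5
ee_pos: [0.5687, 0.2448, 0.3396]
t 12.5 pos [0.5687 0.2448 0.3396] yang -10.52 F [-0.  -1.6  0.3] w 0.0003
delta [0.038 0.066 1.316] roll 0.0136
```

View pics/t4.png

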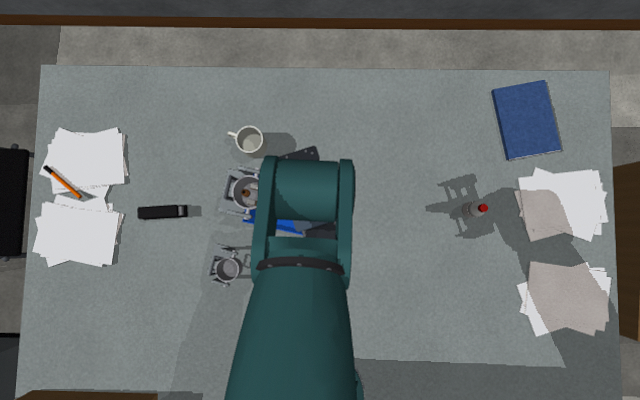

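Here the arm hides most of the tray; the bystanders haven't moved. I'll go down behind the rim bar and check how square the tray is from there.

```bash
python3 -m crank '[{"delta_pos":[0.04,0.07,0.3],"roll":0.014,"gripper":-1},{"delta_pos":[0,0,0.4],"roll":0,"gripper":-1},{"delta_pos":[0,0,0.4],"roll":0,"gripper":-1},{"delta_pos":[0,0,0.2],"roll":0,"gripper":-1},{"delta_pos":[0,0,0],"roll":0,"gripper":-1}]'
python3 - <<'E'
from h import *
todo(*S(.08,.208),np.degrees(ST))
c=cam("top"); a=cv2.resize(c["image"][130:250,205:345,::-1],None,fx=4,fy=4,interpolation=cv2.INTER_CUBIC)
T=S(-.074,0)
box(c,a,T[0],T[1],ST,-.075,.075,-.1,.1,0,.045,(255,255,255),np.array([205,130]),4)
cv2.imwrite("pics/t5.png",a)
E
```

```text
clock: 13.12
ee_pos: [0.5759, 0.2442, 0.2093]
ee_rot: [-0.0, 0.778, 0.629, -0.001]
force: [-0.0, 0.2, 0.3]
gripper_width: -0.0001
gripper_force: 0.0
t 13.12 pos [0.5759 0.2442 0.2093] yang -12.08 F [-0.   0.2  0.3] w -0.0001
delta [ 0.03  -0.008  0.013] roll -0.0037
```

View pics/t5.png

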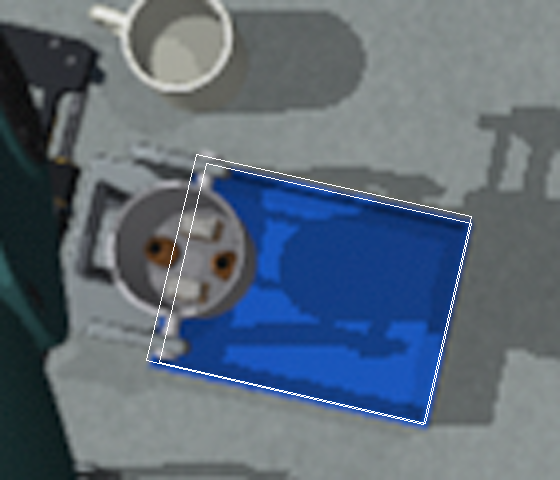

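The tray is square: its outline matches the model placed flush against the posts. The cup holds four pieces and the fingers are behind the rim bar. Push it forward.

```bash
python3 -m crank '[{"delta_pos":[-0.08,0,0],"roll":0,"gripper":-1},{"delta_pos":[-0.08,0,0],"roll":0,"gripper":-1},{"delta_pos":[-0.08,0,0],"roll":0,"gripper":-1},{"delta_pos":[-0.08,0,0],"roll":0,"gripper":-1},{"delta_pos":[-0.08,0,0],"roll":0,"gripper":-1}]'
python3 -m crank '[{"delta_pos":[-0.08,0,0],"roll":0,"gripper":-1},{"delta_pos":[-0.08,0,0],"roll":0,"gripper":-1},{"delta_pos":[-0.08,0,0],"roll":0,"gripper":-1},{"delta_pos":[-0.08,0,0],"roll":0,"gripper":-1},{"delta_pos":[-0.08,0,0],"roll":0,"gripper":-1},{"delta_pos":[-0.08,0,0],"roll":0,"gripper":-1},{"delta_pos":[-0.08,0,0],"roll":0,"gripper":-1},{"delta_pos":[-0.08,0,0],"roll":0,"gripper":-1},{"delta_pos":[0,0,0],"roll":0,"gripper":-1}]'
python3 - <<'E'
from h import *
todo(*S(-.027,.208),np.degrees(ST))
c=cam("scene"); print(find(c,"scene","rim_bar"),find(c,"scene","tail_bar"))
cv2.imwrite("pics/s6.png",cv2.resize(c["image"][190:340,290:440,::-1],None,fx=3.5,fy=3.5,interpolation=cv2.INTER_CUBIC))
E
```

```text
clock: 13.8
ee_pos: [0.5679, 0.205, 0.2102]
ee_rot: [0.0, 0.778, 0.629, 0.0]
force: [0.9, 1.9, 0.3]
gripper_width: 0.0007
gripper_force: 0.9
clock: 14.92
ee_pos: [0.5545, 0.1424, 0.2101]
ee_rot: [0.0, 0.778, 0.628, -0.0]
force: [0.0, 1.2, 0.6]
gripper_width: 0.0004
gripper_force: 0.0
t 14.93 pos [0.5545 0.1424 0.2101] yang -12.14 F [0.  1.2 0.6] w 0.0004
delta [ 0.001 -0.005  0.021] roll -0.0044
[(0.72, [0.36, 0.23, 0.1], [431.0, 258.0]), (0.62, [0.572, 0.176, 0.163], [348.0, 264.0])] [(0.85, [0.36, 0.232, 0.094], [432.0, 260.0]), (0.79, [0.57, 0.174, 0.162], [348.0, 264.0])]
```

View pics/s6.png

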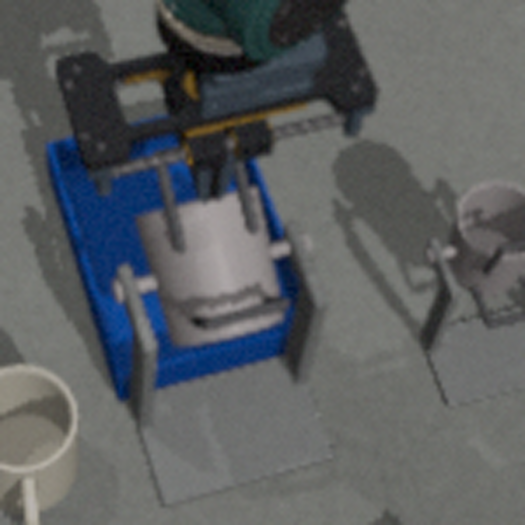

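The pot has tipped to roughly 60°, with the fingers behind the bar. Next: lift over the bar and press it down from above along its arc.

```bash
python3 -m crank '[{"delta_pos":[0.03,0,-0.15],"roll":0,"gripper":-1},{"delta_pos":[0,0,-0.15],"roll":0,"gripper":-1},{"delta_pos":[-0.15,0,0],"roll":0,"gripper":-1},{"delta_pos":[-0.15,0,0],"roll":0,"gripper":-1},{"delta_pos":[0,0,0.09],"roll":0,"gripper":-1},{"delta_pos":[0,0,0.09],"roll":0,"gripper":-1},{"delta_pos":[0,0,0],"roll":0,"gripper":-1}]'
python3 -m crank '[{"delta_pos":[-0.06,0,0.075],"roll":0,"gripper":-1},{"delta_pos":[-0.06,0,0.075],"roll":0,"gripper":-1},{"delta_pos":[-0.07,0,0.095],"roll":0,"gripper":-1},{"delta_pos":[-0.07,0,0.095],"roll":0,"gripper":-1},{"delta_pos":[-0.06,0,0.12],"roll":0,"gripper":-1},{"delta_pos":[-0.03,0,0.1],"roll":0,"gripper":-1},{"delta_pos":[0,0,0],"roll":0,"gripper":-1},{"delta_pos":[0,0,0],"roll":0,"gripper":-1},{"delta_pos":[0,0,0],"roll":0,"gripper":-1},{"delta_pos":[0,0,0],"roll":0,"gripper":-1}]'
python3 -c "
from h import *
todo(*S(-.092,.141),np.degrees(ST))"
```

```text
clock: 15.95
ee_pos: [0.5483, 0.1167, 0.2208]
ee_rot: [-0.001, 0.778, 0.629, -0.001]
force: [-0.1, 0.4, -0.5]
gripper_width: 0.0004
gripper_force: 0.0
clock: 17.2
ee_pos: [0.5417, 0.0825, 0.1663]
ee_rot: [0.0, 0.778, 0.629, 0.0]
force: [0.1, 0.8, 0.0]
gripper_width: 0.0002
gripper_force: 0.0
t 17.2 pos [0.5417 0.0825 0.1663] yang -12.1 F [0.1 0.8 0. ] w 0.0002
delta [-0.037 -0.002  0.253] roll -0.004
```

```bash
python3 -m crank '[{"delta_pos":[-0.02,0,0.06],"roll":0,"gripper":-1},{"delta_pos":[-0.01,0,0.06],"roll":0,"gripper":-1}]'|sed -n '2p;4p'
python3 -m crank '[{"delta_pos":[0,0,0.06],"roll":0,"gripper":-1},{"delta_pos":[0,0,0.06],"roll":0,"gripper":-1}]'|sed -n '2p;4p'
python3 -m crank '[{"delta_pos":[0,0,0],"roll":0,"gripper":-1},{"delta_pos":[0,0,0],"roll":0,"gripper":-1},{"delta_pos":[0,0,0],"roll":0,"gripper":-1},{"delta_pos":[0,0,0],"roll":0,"gripper":-1}]'|sed -n '2p;4p'
python3 - <<'E'
from h import *
for n in("scene","top"):
    c=cam(n)
    for t in"pot eraser1_center stamp1_center tray_mid".split(): print(n,t,find(c,n,t))
    for nm,p in (("rimbar@120",S(-.092,.129)),("tailbar@120",S(-.010,.207)),("traymid",S(-.074,.004))): print(nm,p.round(3),proj(c,p).round())
E
```

```text
ee_pos: [0.5411, 0.0793, 0.1539]
force: [1.2, -0.5, 1.6]
ee_pos: [0.5408, 0.0794, 0.1415]
force: [0.4, -1.0, 1.1]
ee_pos: [0.541, 0.0795, 0.1422]
force: [0.8, -0.2, 0.4]
scene pot [(0.64, [0.568, 0.181, 0.154], [350.0, 267.0]), (0.57, [0.359, 0.23, 0.1], [432.0, 258.0])]
scene eraser1_center []
scene stamp1_center [(0.17, [0.711, 0.183, 0.046], [296.0, 312.0])]
scene tray_mid [(0.95, [0.571, 0.073, -0.0], [326.0, 261.0])]
rimbar@120 [0.541 0.079 0.129] [339. 234.]
tailbar@120 [0.557 0.159 0.207] [351. 247.]
traymid [0.544 0.097 0.004] [339. 264.]
top pot [(0.79, [0.366, 0.25, 0.116], [219.0, 267.0])]
top eraser1_center []
top stamp1_center []
top tray_mid [(0.77, [0.543, 0.012, 0.002], [312.0, 204.0])]
rimbar@120 [0.541 0.079 0.129] [285. 201.]
tailbar@120 [0.557 0.159 0.207] [249. 191.]
traymid [0.544 0.097 0.004] [283. 203.]
```

```bash
cat >> h.py <<'E'
def asc(c,u0,u1,v0,v1,step=1):
    im=c["image"].astype(int)
    for v in range(v0,v1,step):
        s=""
        for u in range(u0,u1,step):
            r,g,b=im[v,u]; m=max(r,g,b)
            s+="B" if b>r+40 else "o" if r>b+25 else "#" if m<60 else "W" if min(r,g,b)>165 else "+" if m<95 else "."
        print(v,s)
E
python3 - <<'E'
from h import *
c=cam("scene"); asc(c,305,395,215,300)
E
```

```text
215 ############+..........+#########+++########ooooooooo.............+++++##++++.............
216 ############+......+++##################ooooooooo+..........+.+++++++++##++...............
217 #############+++++#################oooooooooo#####+......++++++++..++++#+++...............
218 ##############################ooooooooooo#########+..++++++++..+++..++##++................
219 ############################ooooooooooo###########+o.++++.++++........##++................
220 #++#####################+###oooooo+#####oo#########+.++++.............++++................
221 ##+##################+++++##oo##########+o#########++..................+..................
222 ################++++++++++##o##########+++#########+B.....................................
223 #####++#######++++++++++++++o##########++##########+BB....................................
224 #############++++++++++++++++o##########+o#########BBB....................................
225 +#############++++++++++++.++o#####################BBB....................................
226 +#############++++++++++++.+.o##########+#######BB#
[... 6274 characters left out ...]
BBBBBBB..+++####+++................
293 ............++++BBBBBBB###+++.BBBBBBBBBBBBBBBBBBBBBBBBBBBB.......++###++++................
294 ............++++BBBBBBB##++++.BBBBBBBBBBBBBBBBBBBBBBBB...........++###+++.................
295 .............++++BBBBBB##+++..BBBBBBBBBBBBBBBBBBBBB...............++##+++.................
296 ..............++#BBBBBB##++++.BBBBBBBBBBBBBBBBB....................+##++..................
297 ..............+++BBBBB+##++++.BBBBBBBBBBBBB.........................+++++.................
298 ...............+++BBBB###++++BBBBBBBBBBB............................++++..................
299 ...............+++BBBB###++++BBBBBBB.................................+....................
```

The pot is at about 2.1 rad. Brown stamps now show in the tray area at (325,258) and near (334,238). I'll go a little further to make sure everything slides out.

```bash
python3 -m crank '[{"delta_pos":[0,0,0.06],"roll":0,"gripper":-1},{"delta_pos":[0,0,0.06],"roll":0,"gripper":-1},{"delta_pos":[0.02,0,0.06],"roll":0,"gripper":-1},{"delta_pos":[0,0,0],"roll":0,"gripper":-1},{"delta_pos":[0,0,0],"roll":0,"gripper":-1},{"delta_pos":[0,0,0],"roll":0,"gripper":-1},{"delta_pos":[0,0,0],"roll":0,"gripper":-1},{"delta_pos":[0,0,0],"roll":0,"gripper":-1},{"delta_pos":[0,0,0],"roll":0,"gripper":-1}]'|sed -n '1,4p'
python3 -m crank '[{"delta_pos":[-0.2,0,-0.2],"roll":0,"gripper":-1},{"delta_pos":[-0.2,0,-0.4],"roll":0,"gripper":-1},{"delta_pos":[0,0,-0.5],"roll":0,"gripper":-1},{"delta_pos":[0,0,-0.2],"roll":0,"gripper":-1},{"delta_pos":[0,0,0],"roll":0,"gripper":-1}]'|sed -n '1,4p'
python3 - <<'E'
from h import *
todo(*S(-.05,.24),np.degrees(ST))
c=cam("scene"); asc(c,315,385,226,292)
for t in "eraser1_center","stamp1_center": print(t,find(c,"scene",t))
c=cam("top")
for t in "eraser1_center","stamp1_center": print(t,find(c,"top",t))
E
```

```text
clock: 19.88
ee_pos: [0.5414, 0.0814, 0.1242]
ee_rot: [0.0, 0.778, 0.629, 0.0]
force: [-0.5, -0.1, 0.6]
clock: 20.5
ee_pos: [0.5337, 0.0423, 0.2555]
ee_rot: [0.001, 0.778, 0.629, 0.001]
force: [-0.7, -0.7, -0.4]
t 20.5 pos [0.5337 0.0423 0.2555] yang -12.12 F [-0.7 -0.7 -0.4] w 0.0003
delta [ 0.793 -0.011  0.156] roll -0.0041
226 +++...BBBBBBBBBBBBBBBBBBBBBBBBBBBBBBBBBBBBBBB.........................
227 .BBBBBBBBBBBBBBBBBBBBBBBBBBBBBBBBBBBBBBBBBBBB.........................
228 BBBBBBBBBBBBBBBBBBBBBBBBBBBBBBBBBBBBBBBBBBBBBB........................
229 BBBBBBBBBBBBBBBBBBBBBBBBBBBBBBBBBBBBBBBBBBBBBB........................
230 BBBBBBBBBBBBBBBBB++BBBBBBBBBBBBBBBBBBBBBBBBBBB........................
231 BBBBBBBBBBBBBBBBB#+BBB+BBBBBBBBBBBBBBBBBBBBBBBB.......................
232 BBBBBBBBBBBBBBBB+++B..oBBBBBBBBBBBBBBBBBBBBBBBB.......................
233 BBBBBBBBBBBBBBBBB#oooooBBBBBBBBBBBBBBBBBBBBBBBBB......................
234 BBBBBBBBBBBBBBBB+oooooo.BBBBBBBBBBBBBBBBBBBBBBBB......................
235 BBBBBBBBBBBBBBBB#oooooo+BBBBBBBB++BBBBBBBBBBBBBB......................
236 BBBBBBBBBBBBBBBB#o
[... 3592 characters left out ...]
BBB++....BBBBBBBBB.......................BBBBBBB#####+++....
285 ++++BBBBBBBBB++....BBBBBBBBBB.....................BBBBBBB+#####+++....
286 ++++BBBBBBBBB++....BBBBBBBBBBB..................BBBBBBBBB#####++++....
287 ++++BBBBBBBBB+++....BBBBBBBBBBB................BBBBBBBBB+#####++++....
288 +++++BBBBBBBB##+....BBBBBBBBBBBBB...........BBBBBBBBBBBB+#####+++.....
289 +++++BBBBBBBB##+....BBBBBBBBBBBBBBBBBBBBBBBBBBBBBBBBBBBB######+++.....
290 +++++BBBBBBBB##++...BBBBBBBBBBBBBBBBBBBBBBBBBBBBBBBBBBBB#####++++.....
291 .++++#BBBBBBB##+++++BBBBBBBBBBBBBBBBBBBBBBBBBBBBBBBBBB+######+++......
eraser1_center [(0.24, [0.715, 0.183, 0.045], [294.0, 313.0])]
stamp1_center []
eraser1_center []
stamp1_center []
```

Both stamps are out. The erasers are hidden behind the pot. Next I push the tail bar back.

```bash
python3 -m crank '[{"delta_pos":[0.35,0,0.28],"roll":0,"gripper":-1},{"delta_pos":[0.35,0,0.28],"roll":0,"gripper":-1},{"delta_pos":[0,0,0],"roll":0,"gripper":-1},{"delta_pos":[0.1,0,0],"roll":0,"gripper":-1},{"delta_pos":[0.1,0,0],"roll":0,"gripper":-1},{"delta_pos":[0.1,0,0],"roll":0,"gripper":-1}]'|sed -n '1,4p'
python3 -m crank '[{"delta_pos":[0.1,0,0],"roll":0,"gripper":-1},{"delta_pos":[0.1,0,0],"roll":0,"gripper":-1},{"delta_pos":[0.1,0,0],"roll":0,"gripper":-1},{"delta_pos":[0,0,0],"roll":0,"gripper":-1}]'|sed -n '1,4p'
python3 -c "
from h import *
todo(*S(.041,.179),np.degrees(ST))"
```

```text
clock: 21.55
ee_pos: [0.5544, 0.1404, 0.1988]
ee_rot: [0.0, 0.778, 0.628, 0.0]
force: [-0.5, -1.0, 0.4]
clock: 22.05
ee_pos: [0.5604, 0.1702, 0.1981]
ee_rot: [-0.0, 0.778, 0.629, 0.0]
force: [0.3, -0.1, 0.7]
t 22.05 pos [0.5604 0.1702 0.1981] yang -12.07 F [ 0.3 -0.1  0.7] w 0.0007
delta [ 0.397 -0.008  0.191] roll -0.0037
```

```bash
python3 -m crank '[{"delta_pos":[0.08,0,0.03],"roll":0,"gripper":-1},{"delta_pos":[0.08,0,0.04],"roll":0,"gripper":-1},{"delta_pos":[0.08,0,0.04],"roll":0,"gripper":-1},{"delta_pos":[0.08,0,0.04],"roll":0,"gripper":-1}]'|sed -n '1,4p'
python3 -m crank '[{"delta_pos":[0.08,0,0.04],"roll":0,"gripper":-1},{"delta_pos":[0,0,0],"roll":0,"gripper":-1}]'|sed -n '1,4p'
python3 - <<'E'
from h import *
todo(*S(-.11,.26),np.degrees(ST))
c=cam("scene"); asc(c,315,395,220,300)
E
```

```text
clock: 22.55
ee_pos: [0.5668, 0.201, 0.1825]
ee_rot: [-0.0, 0.778, 0.629, -0.0]
force: [-0.1, -3.4, -2.1]
clock: 22.8
ee_pos: [0.5686, 0.2091, 0.1787]
ee_rot: [-0.0, 0.778, 0.629, -0.0]
force: [0.8, -0.8, 0.2]
t 22.8 pos [0.5686 0.2091 0.1787] yang -12.09 F [ 0.8 -0.8  0.2] w 0.0005
delta [-1.511e+00  1.000e-03 -8.130e-01] roll -0.0038
220 ++++++++++++++++++++++++++++##################++++++++++++++###++++++++++++++++#
221 ++++++++++++++++++++++++...BB#################++###+++++++++##++++++++++++++++##
222 +++++++++++++++++++++++BBBBBB#################++++##+++++++###++++++++++++++++##
223 +++++++++++++++++++BBBBBBBBBB###################+###+++++++##++++++++++++++++###
224 +++++++++++++++BBBBBBBBBBBBBB+++################+#+++++++###++++++++++++++++####
225 +++++++++++BBBBBBBBBBBBBBBBBB+++#################+##+#++####+++++++++++++++#####
226 +++++++BBBBBBBBBBBBBBBBBBBBBB+#++#################+##++#####++++++++++++++######
227 +++BBBBBBBBBBBBBBBBBBBBBBBBBB+++++++#######################+++++++++++++++######
228 BBBBBBBBBBBBBBBBBBBBBBBBBBBBB++#+++++#####################+++++++++++++++#####
[... 5337 characters left out ...]
#+++................
292 .+++++BBBBBBB###++..BBBBBBBBBBBBBBBBBBBBBBBBBBBBBBBB..+++####+++................
293 ..++++BBBBBBB###++..BBBBBBBBBBBBBBBBBBBBBBBBBBBB.......++###++++................
294 ..++++BBBBBBB###+++.BBBBBBBBBBBBBBBBBBBBBBBB...........++###++++................
295 ...+++BBBBBBB##++++.BBBBBBBBBBBBBBBBBBBBB...............++##+++.................
296 ....+++BBBBB+###+++.BBBBBBBBBBBBBBBBB....................++#+++.................
297 ....+++BBBBB####+++.BBBBBBBBBBBBB.........................+++++.................
298 .....+++BBBB###++++BBBBBBBBBBB............................+++++.................
299 .....+++BBBB###++++BBBBBBB................................++....................
```

Now lift over and go to the front of the rim bar.

```bash
python3 -m crank '[{"delta_pos":[-0.05,0,-0.4],"roll":0,"gripper":-1},{"delta_pos":[0,0,-0.45],"roll":0,"gripper":-1},{"delta_pos":[-0.45,0,0],"roll":0,"gripper":-1},{"delta_pos":[-0.45,0,0],"roll":0,"gripper":-1},{"delta_pos":[-0.45,0,0],"roll":0,"gripper":-1},{"delta_pos":[0,0,0],"roll":0,"gripper":-1},{"delta_pos":[0,0,0.35],"roll":0,"gripper":-1},{"delta_pos":[0,0,0.35],"roll":0,"gripper":-1},{"delta_pos":[0,0,0],"roll":0,"gripper":-1}]'|sed -n '1,4p'
python3 -c "
from h import *
todo(*S(.01,.205),np.degrees(ST))
c=cam('scene'); asc(c,315,365,235,285)"
```

```text
clock: 23.98
ee_pos: [0.5382, 0.0721, 0.1924]
ee_rot: [-0.001, 0.778, 0.629, -0.001]
force: [0.9, -0.2, 0.2]
t 23.98 pos [0.5382 0.0721 0.1924] yang -12.1 F [ 0.9 -0.2  0.2] w 0.0007
delta [ 1.092  0.004 -0.126] roll -0.0039
235 BBBBBBBBBBBBBBBB#oo#++++++.BBBBBBBBBBBBBB++++BBB..
236 BBBBBBBBBBBBBBBB#oo#++++BBBBBBBBBBBBBBBBBB++++BBB.
237 BBBBBBBBBBBBBBBB#oo+++++BBBBBBBBBBBBBBBBBB++++BBB.
238 BBBBBBBBBBBBBBBB#ooo+++BBBBBBBBBBBBBBBBBBB++++BBBB
239 BBBBBBBBBBBBBBBB+#oo+++.BBBBBBBBBBBBBBBBBB+++++BBB
240 BBBBBBBBBBBBBBBBB####+++BBBBBBBBBBBBBBBBBB+++++BBB
241 BBBBBBBBBBBBBBBBBBB##+++BBBBBBBBBBBBBBBBBBB+++#BBB
242 BBBBBBBBBBBBBBBBBBBB++++BBBBBBBBBBBBBBBBBBB+++++BB
243 BBBBBBBBBBBBBBBBBBBBB++++BBBBBBBBBBBBBBBBBB#+++++B
244 BBBBBBBBBBBBBBBBBBBBB++++BB...BBBBBBBBBBBB+#+++.+B
245 BBBBBBBBBBBBBBBBBBBBB++++B..ooo+BBBBB...+.+++++..+
246 BBBBBBBBBBBBBBBBBBBBBB++++.oooo.............+++..+
247 BBBBBBBBBBBBBBBBBBBBBB++++.oo...............+++...
248 BBBBBBBBBBBBBBBBBBBBBB++++..................+++...
249 BBBBBBBBBBBBBBBBBBBB++++++..................+++...
250 BBBBBBBBBBBBBBBBB+++++++++...................+
[... 1174 characters left out ...]
..........++.................W..........
273 BBBBBBB..........BBB+++................W..........
274 BBBBBBBB.......BBBBB+++...........................
275 BBBBBBBB...+...BBBBBB+++..........................
276 +BBBBBBBB.++....BBBBB++++++.......................
277 +BBBBBBBBBB++...BBBBB++++++++.....................
278 +BBBBBBBBBB++...BBBBBB+++++++++...................
279 +#BBBBBBBBBB+....BBBBB++++++++..................++
280 ++BBBBBBBBBB++...BBBBB+++.+.+++.............++++++
281 ++BBBBBBBBBB++...BBBBB.++...++#++.......++++++++..
282 ++#BBBBBBBBBB+....BBBBB++....+####+++++++++++.....
283 +++BBBBBBBBBB+....BBBBB++.....+###++++++..........
284 +++BBBBBBBBBB+.....BBBB+++.....++#++++............
```

```bash
python3 -m crank '[{"delta_pos":[0.1,0,0],"roll":0,"gripper":-1},{"delta_pos":[0.1,0,0],"roll":0,"gripper":-1},{"delta_pos":[0.1,0,-0.01],"roll":0,"gripper":-1},{"delta_pos":[0.1,0,-0.02],"roll":0,"gripper":-1},{"delta_pos":[0.1,0,-0.02],"roll":0,"gripper":-1},{"delta_pos":[0.1,0,-0.02],"roll":0,"gripper":-1},{"delta_pos":[0.1,0,-0.02],"roll":0,"gripper":-1},{"delta_pos":[0.1,0,-0.02],"roll":0,"gripper":-1},{"delta_pos":[0.1,0,-0.01],"roll":0,"gripper":-1}]'|sed -n '1,4p'
python3 -m crank '[{"delta_pos":[0.08,0,0],"roll":0,"gripper":-1},{"delta_pos":[0.08,0,0],"roll":0,"gripper":-1},{"delta_pos":[0.06,0,0],"roll":0,"gripper":-1}]'|sed -n '1,4p'
python3 -m crank '[{"delta_pos":[0.04,0,0],"roll":0,"gripper":-1},{"delta_pos":[0,0,0],"roll":0,"gripper":-1}]'|sed -n '1,4p'
python3 -c "
from h import *
todo(*S(.025,.203),np.degrees(ST))"
```

```text
clock: 25.15
ee_pos: [0.5582, 0.1603, 0.2061]
ee_rot: [-0.0, 0.778, 0.629, -0.0]
force: [-1.2, -1.0, 0.1]
clock: 25.52
ee_pos: [0.5628, 0.1816, 0.206]
ee_rot: [-0.0, 0.778, 0.629, -0.0]
force: [0.3, -1.4, -1.4]
clock: 25.78
ee_pos: [0.5637, 0.1853, 0.2061]
ee_rot: [-0.0, 0.778, 0.629, 0.0]
force: [0.3, -0.2, 0.0]
t 25.77 pos [0.5637 0.1853 0.2061] yang -12.1 F [ 0.3 -0.2  0. ] w 0.0003
delta [ 0.082 -0.008  0.031] roll -0.004
```

Now creep until the stop pushes back.

```bash

python3 -m crank '[{"delta_pos":[0.03,0,0],"roll":0,"gripper":-1},{"delta_pos":[0.03,0,0],"roll":0,"gripper":-1},{"delta_pos":[0,0,0],"roll":0,"gripper":-1}]'|sed -n '2p;4p'
python3 -m crank '[{"delta_pos":[0.02,0,0],"roll":0,"gripper":-1},{"delta_pos":[0,0,0],"roll":0,"gripper":-1}]'|sed -n '2p;4p'
python3 -m crank '[{"delta_pos":[0.02,0,0],"roll":0,"gripper":-1},{"delta_pos":[0,0,0],"roll":0,"gripper":-1}]'|sed -n '2p;4p'
python3 -m crank '[{"delta_pos":[0.01,0,0],"roll":0,"gripper":-1},{"delta_pos":[0,0,0],"roll":0,"gripper":-1}]'|sed -n '2p;4p'
```

```text
ee_pos: [0.5649, 0.1911, 0.2061]
force: [-0.2, -0.7, 0.1]
ee_pos: [0.5651, 0.1924, 0.206]
force: [-1.4, -5.7, 1.1]
ee_pos: [0.5652, 0.1929, 0.2059]
force: [-2.5, -21.0, 5.4]
ee_pos: [0.5652, 0.1931, 0.2059]
force: [-4.7, -27.9, 6.7]
```

The pot is against its upright stop. Back off, lift and move clear.

```bash

python3 -m crank '[{"delta_pos":[-0.12,0,0],"roll":0,"gripper":-1},{"delta_pos":[0,0,-0.4],"roll":0,"gripper":-1},{"delta_pos":[0,0,-0.5],"roll":0,"gripper":-1},{"delta_pos":[0,0,-0.4],"roll":0,"gripper":-1},{"delta_pos":[0.4,0,0],"roll":0,"gripper":-1},{"delta_pos":[0.5,0,0],"roll":0,"gripper":-1},{"delta_pos":[0.5,0,0],"roll":0,"gripper":-1},{"delta_pos":[0.5,0,0],"roll":0,"gripper":-1},{"delta_pos":[0.5,0,0],"roll":0,"gripper":-1},{"delta_pos":[0,0,0],"roll":0,"gripper":-1}]'|sed -n '1,4p'
python3 - <<'E'
from h import *
for n in("scene","top"):
    c=cam(n)
    for t in"eraser1_center stamp1_center pot tray_mid glue_center stapler_center mug_center".split(): print(n,t,find(c,n,t))
    if n=="top": asc(c,235,325,165,235)
    else: asc(c,305,375,200,300)
    for nm,p in (("rimbar@0",S(.045,.21)),("tailbar@0",S(.072,.10))): print(nm,proj(c,p).round())
E
```

```text
clock: 28.15
ee_pos: [0.6137, 0.4215, 0.3354]
ee_rot: [-0.0, 0.777, 0.629, 0.0]
force: [0.0, -0.8, 0.5]
scene eraser1_center []
scene stamp1_center []
scene pot [(0.86, [0.556, 0.174, 0.133], [352.0, 267.0])]
scene tray_mid [(0.64, [0.555, 0.048, 0.005], [327.0, 251.0])]
scene glue_center [(0.56, [0.537, -0.423, 0.062], [262.0, 120.0])]
scene stapler_center [(0.86, [0.518, 0.451, 0.048], [425.0, 374.0]), (0.26, [0.559, 0.172, 0.135], [351.0, 266.0])]
scene mug_center [(0.62, [0.712, 0.184, 0.047], [296.0, 313.0])]
200 ......................................................................
201 ......................................................................
202 ......................................................................
203 ......................................................................
204 ......................................................................
205 ......................................................................
206 ......................................................................
207 ...................................................
[... 13400 characters left out ...]
.................................BBBBBBBBBBBBBBBBBBBBBBBBBBBBBBBBBBBBBBBBBBB+..+...++++
229 ........................................BBBBBBBBBBBBBBBBBBBBBBBBBBBBBBBBBBBBBBB+.++.+...++
230 .............................................BBBBBBBBBBBBBBBBBBBBBBBBBBBBBBBBBB+++++++..++
231 .................................................BBBBBBBBBBBBBBBBBBBBBBBBBBBBB.+++..++..++
232 .....................................................BBBBBBBBBBBBBBBBBBBBBBBBB++++...+.+++
233 ..........................................................BBBBBBBBBBBBBBBBBBBB++++..++++++
234 .............................................................BBBBBBBBBBBBBBBBB++++++++++++
rimbar@0 [227. 186.]
tailbar@0 [227. 188.]
```

The top picture shows all four pieces in the tray: erasers near (290,194) and (289,214), stamps near (281,210) and (308,212). The pot is empty and against its upright stop, the tray outline hasn't moved, and the bystanders are where they started.

```bash
python3 -c "
from h import *
print(manip.sign_off())"
```

```text
the job is handed in; nothing more can be done
None
```

The job is handed in at about 28 s: the tray is square against the stand's foot with both erasers and both stamps in it, the pot is back upright, and the glue bottle, stapler and mug have not moved.

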